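Unload the nest plate from its pinned fixture

ROBOT

A 6-joint arm with a two-finger parallel gripper is mounted at the origin on a cart in front of the work surface, level with it; the furniture and walls round the work are solid. World frame = base frame: x ahead of the robot, y to its left, z up, the work surface at z = 0. Lengths are in m, angles in rad, forces in N, time in s.
With the tool pointing down it reaches from about 0.3 to 0.775 m from the base axis. Payload 14.6 kg.
Tool frame: the origin (TCP) lies at the very end of the fingers, on their centre line; the grasp point (between the pads) lies 19 mm behind it; z points along the fingers, y is the direction in which the jaws open and shut (so a half turn about z gives the same grasp; the last joint's range is limited). The gripper opens to 94 mm and grips with 3 to 60 N. Pads are 16 mm wide; open, the fingers measure 119 mm over their backs; the gripper's body (75 mm by 177 mm) begins 78 mm behind the grasp point.
Start: joints at [1.051, 0.3, 1.521, -0, 1.321, -0.067], TCP at [0.241, 0.495, 0.205] pointing down, gripper open.
Joint ranges: [-3.03, 3.03], [-0.79, 2.21], [0.23, 2.52], [-1.04, 4.18], [0, 3.07], [-2.55, 2.55]. Speed limits (rad/s): [2.22, 2.22, 2.57, 3.14, 3.14, 3.14].

INTERFACE

Orientations are given as [roll, pitch, yaw] about the fixed x, y, z axes, in that order (R = Rz(yaw) Ry(pitch) Rx(roll)).
In Python, from station import status, camera, ctrl gives the robot as it stands. The module is installed in compiled form; this text tells all that it offers.
- The arm moves only by the shell command python3 -m jog 'ROWS' [FORCE]. ROWS is JSON, a list of rows, each a list of 7 numbers: the shift along the tool's x, y, z each as a share of 1000 mm, from -1 to 1, then the turn, a rotation vector about the tool's x, y, z each as a share of pi/2 rad, from -1 to 1, then the opening, from -1 (shut) to 1 (fully open), so that 0 is half open. A call has 1 to 20 rows; each row is the pose to reach, as a shift and turn from the pose measured when the call began, along the tool's axes at that moment; what a row does not reach only later rows make up. A row lasts 1/10 s, in which the tool goes at most 50 mm and 8.59 degrees, less where a joint would pass 70% of its speed; a pose out of reach is approached as far as the arm can. A call with a number of a shift or a turn outside -1 to 1 is refused whole. A call with a gripper value outside its range is refused whole. The fingers move at their own pace and stop on an object; FORCE is the grip in N (left out, the last holds). Time passes only in rows, so rows that repeat a pose let the fingers close. It gives the time, the measured TCP pose, the force and the opening at its end, in the units of the state.
- status.get_obs(): the state, without advancing time (a new reading comes with each control period).
- camera(name): name is "scene" or "top" or "wrist"; returns a dict with "image" (384x512x3 uint8, red, green, blue), "fx", "fy", "cx", "cy" (pixels), "world_from_camera" (4x4, takes a point from camera to world coordinates). Camera axes: x right, y down, z forward; pixel columns grow to the right and rows downward; lengths in m; the calibration is good to about 2 mm. A picture is of the moment at which its call begins. There is no depth.
- ctrl.hand_in(): hands the job in, once; it reports no verdict.
The state is a dict: "time_s": time; "qpos": joint angles; "joint_vel": joint speeds; "tau": joint torques, N m; "ee_pos": TCP position; "eef_rot": TCP orientation; "force": force on the tool from outside, world axes, zero at the start; "moment": the same for the moment, N m; "grip_width": finger opening in m.
Only numpy, scipy, OpenCV 4.12 (cv2) and the standard library are available. Lean on these libraries where they do the work, as an engineer would, in place of code of your own. Each camera call takes 0.05 s, during which the arm holds its last target.

TASK

Swing the fixture's dust cover aside by a quarter turn or more and leave it open; then lift the nest plate straight up off its two locating pins, level and without forcing it, and set it down gently, squarely in the middle of the grey mat, with both cassettes still in their pockets. One cassette is loaded and the other empty and they look alike, so feel with a small lift of some 5 mm which of the three ball knobs stands over the balance point, and carry the plate by that knob: on another it cocks and jams. Leave the other things on the bench alone.

Things in the scene. Friction and masses are not known exactly. Their poses are not given: they have to be found in the camera images.
- fixture: Fixed dark steel base, 130 mm (x) by 300 mm (y), top 20 mm above the bench. Origin on the bench under the middle of the nest plate as seated; the base reaches from y = -168 to +132 mm in its frame. Two upright steel pins, 10 mm thick, at y = -94 and +94 mm on it, rise 28 mm above its top through holes of the plate. Its z axis is vertical.
- cover_pivot (a point): Centre of the dust cover (mid thickness) on its single upright pin: the axis about which it turns; 114 mm above the bench, at y = -135 mm in the fixture's frame. Carried by a post 16 mm thick.
- cover_stub (a point): Middle of the upright black stub, 16 mm thick and 30 mm tall, on top of the cover towards its free end, 140 mm from the pivot. The stub stands from 116 to 146 mm above the bench. Pushed sideways it turns the cover.
- dust_cover (a joint): Turn of the dust cover (grey sheet 62 x 215 mm) in rad. 0: closed, lying along the fixture's +y from the pivot, over the three knobs. Grows as the free end swings away from the robot (towards the fixture's +x, clockwise from above); pi/2: points along +x; stop at 1.75. Stays where it is left; about 1 N at the stub moves it.
- nest_plate: Loose aluminium plate 110 mm (x) by 210 mm (y), 12 mm thick, with 4 mm lips round two pockets; origin at the centre of its underside, z up. Seated, its underside is at 20 mm, its axes are along the fixture's, and its holes (1.2 mm wider than the pins) sit on the pins; it is clear of them when raised more than 28 mm.
- plate_centre (a point): Centre of the nest plate, half-way through its thickness (6 mm over its underside). Plate and cassettes together weigh 0.62 to 0.71 kg (6 to 7 N), most of it at one end: the balance point lies within about 4 mm of knob_left or of knob_right along y.
- knob_left (a point): Centre of the black ball knob at y = +38 mm on the plate: ball 24 mm in diameter on a 7 mm stem, 70 mm above the plate's underside (90 mm above the bench when seated). Gripped by a ball with the fingers closing along the plate's x, the plate can swing freely about the line between the fingers.
- knob_middle (a point): Centre of the like ball knob at the plate's middle (y = 0), same height. Raised 5 mm by the knob over the balance point, the plate hangs with its weight and drags the hand sideways by under about 1.5 N. Raised 5 mm by another knob, its heavy end stays down, it cocks on the pins and drags the hand along the plate's y towards the heavy end with 4 N or more; pulled on, it binds.
- knob_right (a point): Centre of the like ball knob at y = -38 mm on the plate, same height.
- cassette_1_mid (a point): Centre of one closed white cassette, loose, 80 mm (plate x) by 36 mm (plate y) by 28 mm tall; it stands in one of the two pockets, centred at y = -64 or +64 mm on the plate, its underside on the plate's top face, so this point is 26 mm above the plate's underside. Which of the two cassettes is loaded cannot be seen.
- cassette_2_mid (a point): Centre of the other cassette, of the same look and size, in the other pocket.
- mat: Fixed grey bench mat, 150 mm (x) by 250 mm (y), top 5 mm above the bench. Origin at the centre of its underside.
- orange_rack: Bystander: orange 150 x 100 x 53 mm tube rack; origin at the centre of its underside. Not to be moved.
- timer: Bystander: white 50 x 46 x 11 mm bench timer; origin at the centre of its underside. Not to be moved.
- green_lid_jar: Bystander: 88 mm wide, 142 mm tall jar with green lid; origin at the centre of its underside. Not to be moved.
- sample_cup: Bystander: 44 mm wide, 50 mm tall sample cup; origin at the centre of its underside. Not to be moved.
- slide_box: Bystander: 78 x 32 x 10 mm flat slide box; origin at the centre of its underside. Not to be moved.
There are look-alikes about, which are no part of the job. Leave any black look-alike of the part that bears cassette_2_mid alone.

How it is judged:
By the outcome, as a careful person would: the job done as asked, in the order asked, and still so for the second after the job is handed in, with the robot touching nothing.
It also fails if it takes over 72 s, if anything falls off the work surface, if the arm or the gripper's body presses on something with over 40 N, if the wrist force passes 120 N, or if a joint passes its speed limit or range.

## Working session

There is one attempt and no reset: what is moved stays moved. The work goes in short steps, Python scripts to look and compute and a shell command to move; the robot and the scene stay as the last step left them, time stands still between calls to the robot, and variables do not carry over. Pictures are saved under pics/ and viewed, and the job is handed in when it is done.

```bash
mkdir -p pics
python3 - <<'E'
from station import status,camera,ctrl
import cv2,numpy as np
o=status.get_obs()
for k,v in o.items(): print(k,np.round(v,3))
for n in ("scene","top","wrist"):
    c=camera(n); cv2.imwrite(f"pics/{n}0.png",c["image"][:,:,::-1]); print(n,c["fx"],c["cx"],c["cy"],np.round(c["world_from_camera"],3).tolist())
E
```

```text
time_s 0.0
qpos [ 1.051  0.3    1.522  0.     1.321 -0.067]
joint_vel [-0.001  0.001 -0.002  0.     0.    -0.001]
tau [-1.0000e-03 -5.3181e+01 -3.5274e+01  7.1000e-02  2.4000e-02 -0.0000e+00]
ee_pos [0.24  0.494 0.205]
eef_rot [-3.14  -0.     2.689]
force [-1.107 -0.243 -0.459]
moment [-0.031 -0.015 -0.072]
grip_width 0.094
scene 485.1970033919147 250.8633603972954 190.08005762298836 [[0.385, -0.713, 0.586, -0.363], [-0.923, -0.291, 0.252, -0.466], [-0.009, -0.638, -0.77, 1.287], [0.0, 0.0, 0.0, 1.0]]
top 379.663075639269 263.12521534576973 189.05519046370006 [[-0.02, -0.989, 0.149, 0.32], [-1.0, 0.018, -0.017, -0.052], [0.014, -0.149, -0.989, 1.614], [0.0, 0.0, 0.0, 1.0]]
wrist 334.2426073102706 254.20972141379968 192.3148574026368 [[0.437, 0.874, 0.215, 0.179], [0.9, -0.424, -0.106, 0.526], [-0.001, 0.24, -0.971, 0.385], [0.0, 0.0, 0.0, 1.0]]
```

View pics/scene0.png

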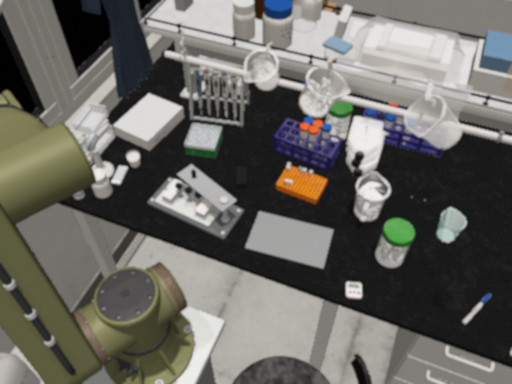

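View pics/top0.png

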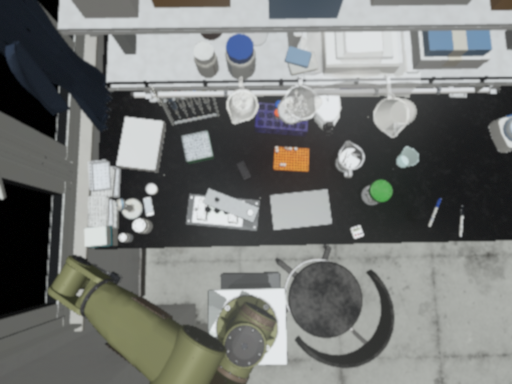

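View pics/wrist0.png

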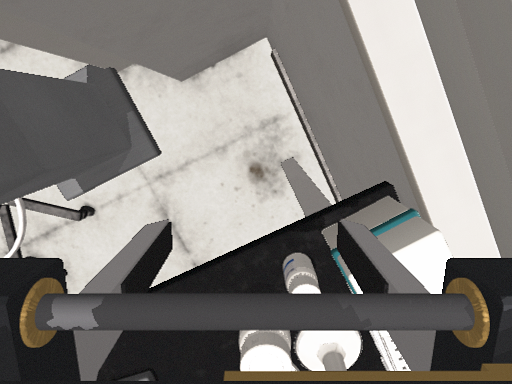

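The scene shows the fixture at scene ~(198,202) and top ~(223,211), and the mat at scene (290,239) and top (301,209). I'll enlarge both views.

Run:
```python
import cv2,numpy as np
a=cv2.imread("pics/scene0.png")[155:275,140:340]; a=cv2.resize(a,None,fx=4,fy=4,interpolation=cv2.INTER_CUBIC)
cv2.imwrite("pics/sc_crop.png",a)
b=cv2.imread("pics/top0.png")[150:250,180:340]; b=cv2.resize(b,None,fx=5,fy=5,interpolation=cv2.INTER_CUBIC)
cv2.imwrite("pics/top_crop.png",b)
```

```text
(no output)
```

View pics/sc_crop.png

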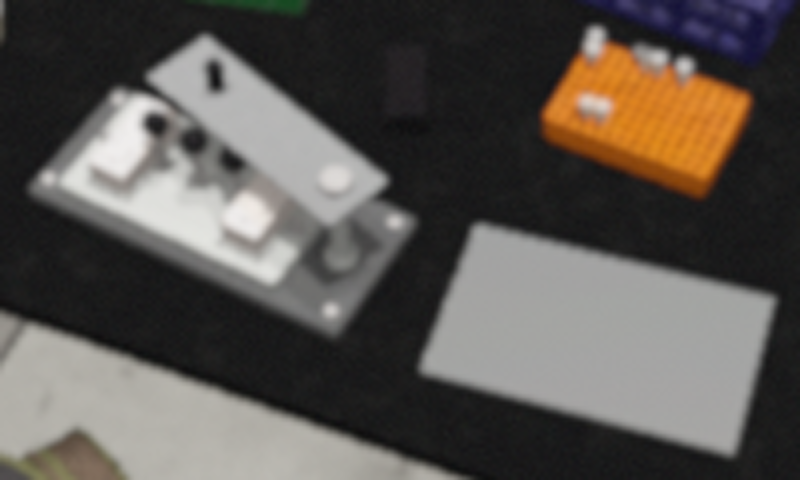

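View pics/top_crop.png

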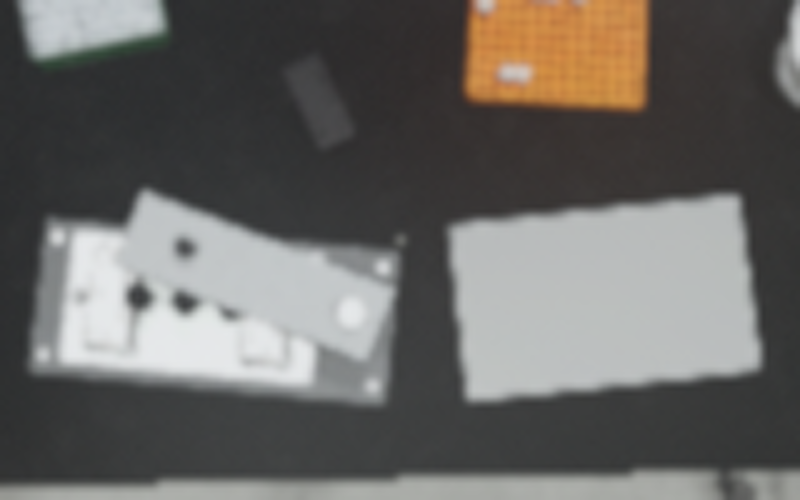

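```bash
cat > h.py <<'E'
import numpy as np,cv2
from station import status,camera,ctrl
def ray(c,u,v):
    T=np.array(c["world_from_camera"]); d=T[:3,:3]@np.array([(u-c["cx"])/c["fx"],(v-c["cy"])/c["fy"],1.]); return T[:3,3],d
def atz(c,u,v,z):
    o,d=ray(c,u,v); return (o+d*(z-o[2])/d[2])[:2]
def proj(c,p):
    T=np.linalg.inv(np.array(c["world_from_camera"])); q=T[:3,:3]@np.array(p)+T[:3,3]
    return np.array([c["fx"]*q[0]/q[2]+c["cx"],c["fy"]*q[1]/q[2]+c["cy"]])
def crop(c,uv,s,x0,y0): return atz
E
python3 - <<'E'
from h import *
t=camera("top"); s=camera("scene")
def T(x,y,z): return atz(t,(x+.5)/5-.5+180,(y+.5)/5-.5+150,z)
def S(x,y,z): return atz(s,(x+.5)/4-.5+140,(y+.5)/4-.5+155,z)
def rect(P):
    P=np.array(P); print(P.round(3).tolist()); c=P.mean(0)
    e=(P[0]+P[3]-P[1]-P[2])/2  # toward left image = +y axis
    w=(P[0]+P[1]-P[2]-P[3])/2
    print(' centre',c.round(4),'len',np.linalg.norm(e).round(4),'wid',np.linalg.norm(w).round(4),'yaw',np.degrees(np.arctan2(-e[0],e[1])).round(2))
print("base top");rect([T(*p,.02) for p in [(48,217),(400,248),(386,405),(30,375)]])
print("base scene");rect([S(*p,.02) for p in [(120,87),(418,217),(336,337),(28,187)]])
print("mat top");rect([T(*p,.005) for p in [(448,225),(740,193),(764,370),(467,403)]])
print("mat scene");rect([S(*p,.005) for p in [(477,221),(778,296),(736,457),(419,372)]])
print("knobs L,M top",T(140,297,.09),T(185,301,.09),"scene",S(155,124,.09),S(193,139,.09),S(231,157,.09))
print("stub top",T(185,247,.131),S(216,77,.131))
print("pivot",T(352,312,.116),S(336,180,.116))
print("cassettes",T(107,320,.04),S(122,150,.04))
E
```

```text
base top
[[0.549, 0.233], [0.517, -0.064], [0.385, -0.05], [0.416, 0.247]]
 centre [0.4667 0.0918] len 0.2986 wid 0.1332 yaw -6.01
base scene
[[0.553, 0.235], [0.52, -0.061], [0.387, -0.048], [0.426, 0.252]]
 centre [0.4714 0.0944] len 0.3006 wid 0.1309 yaw -6.86
mat top
[[0.538, -0.105], [0.561, -0.357], [0.409, -0.37], [0.386, -0.118]]
 centre [ 0.4736 -0.2377] len 0.2532 wid 0.1525 yaw 5.23
mat scene
[[0.545, -0.103], [0.566, -0.356], [0.411, -0.369], [0.39, -0.117]]
 centre [ 0.4784 -0.2363] len 0.2528 wid 0.1553 yaw 4.8
knobs L,M top [0.4724569 0.1465609] [0.46855967 0.11045124] scene [0.47779605 0.15059633] [0.47535165 0.11479055] [0.47016861 0.07806751]
stub top [0.50712232 0.10601563] [0.51090524 0.10756641]
pivot [ 0.45484701 -0.02409835] [ 0.46220102 -0.01923171]
cassettes [0.45884629 0.18032025] [0.4773318 0.1884563]
```

```bash
cat >> h.py <<'E'
from scipy.spatial.transform import Rotation as Ro
def go(x,y,z,yawdeg,ob=None):
    ob=ob or status.get_obs()
    R=Ro.from_euler('xyz',ob["eef_rot"]); 
    Rt=Ro.from_euler('xyz',[np.pi,0,np.radians(yawdeg)])
    d=R.inv().apply(np.array([x,y,z])-ob["ee_pos"]); r=(R.inv()*Rt).as_rotvec()/(np.pi/2)
    print("row",np.concatenate([d,r]).round(4).tolist(),'dist',np.linalg.norm(d).round(3),'turn deg',(np.linalg.norm(r)*90).round(1))
def st():
    o=status.get_obs(); print('t',round(o["time_s"],2),'p',np.round(o["ee_pos"],4),'rpy',np.degrees(o["eef_rot"]).round(1),'F',np.round(o["force"],2),'M',np.round(o["moment"],2),'w',round(o["grip_width"],4),'q',np.round(o["qpos"],2))
E
python3 - <<'E'
from h import *
st()
go(.47,.11,.27,83.7)
E
```

```text
t 0.25 p [0.2405 0.4945 0.2052] rpy [-180.    -0.   154.1] F [-0.28 -0.63 -0.03] M [ 0.01 -0.03  0.07] w 0.0936 q [ 1.05  0.3   1.52  0.    1.32 -0.07]
row [-0.3745, -0.2454, -0.0647, -0.0003, 0.0002, 0.7818] dist 0.452 turn deg 70.4
```

```bash
python3 -m jog '[[0,0,-0.06,0,0,0,1],[0,0,-0.065,0,0,0,1],[-0.374,-0.245,-0.065,0,0,0.782,-1],[-0.374,-0.245,-0.065,0,0,0.782,-1],[-0.374,-0.245,-0.065,0,0,0.782,-1],[-0.374,-0.245,-0.065,0,0,0.782,-1],[-0.374,-0.245,-0.065,0,0,0.782,-1],[-0.374,-0.245,-0.065,0,0,0.782,-1],[-0.374,-0.245,-0.065,0,0,0.782,-1],[-0.374,-0.245,-0.065,0,0,0.782,-1],[-0.374,-0.245,-0.065,0,0,0.782,-1],[-0.374,-0.245,-0.065,0,0,0.782,-1]]' 30
python3 - <<'E'
from h import *
st()
c=camera("wrist"); cv2.imwrite("pics/w1.png",c["image"][:,:,::-1])
E
```

```text
time_s: 1.45
ee_pos: [0.4714, 0.1066, 0.2699]
eef_rot: [-3.141, 0.001, 1.454]
force: [0.2, 1.3, 0.2]
grip_width: 0.0173
t 1.45 p [0.4714 0.1066 0.2699] rpy [-1.80e+02  1.00e-01  8.33e+01] F [0.17 1.29 0.2 ] M [-0.04  0.07  0.  ] w 0.0173 q [ 0.15  0.11  1.6  -0.    1.43  0.26]
```

View pics/w1.png

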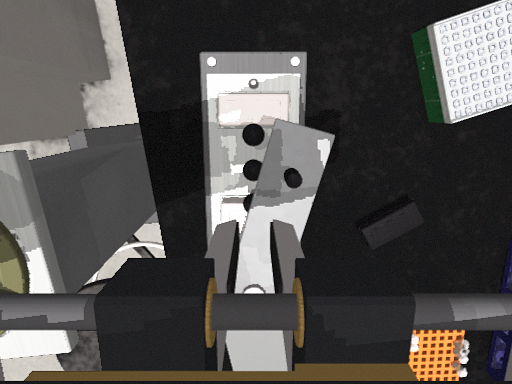

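The wrist view shows the stub at (292,178), knob_left at (254,134), the +y pin at (253,83), and the base corners at about (201,53) and (306,53). The black block at (390,223) is the look-alike cassette, so I'll leave it alone.

Run:
```python
from h import *
c=camera("wrist")
for n,u,v,z in [("stub",292,178,.135),("knobL",254,134,.09),("knobM",252,170,.09),("pinL",253,83,.048),("bTL",201,53,.02),("bTR",306,53,.02),("bLb",206,222,.02)]: print(n,atz(c,u,v,z).round(4))
def F(yaw,o,p):
    a=np.radians(yaw); return np.array(o)+np.array([[np.cos(a),-np.sin(a)],[np.sin(a),np.cos(a)]])@np.array(p)
o=[.472,.112]
for yw in (-6.3,):
  for n,p in [("knobL",(0,.038)),("pinL",(0,.094)),("bTL",(-.065,.132)),("bTR",(.065,.132)),("piv",(0,-.135))]: print(yw,n,F(yw,o,p).round(4))
piv=F(-6.3,o,(0,-.135))
for th in (.27,.35,.5,.7,.9,1.1,1.3,1.5,1.6,1.7):
    f=th+np.radians(6.3); r=np.array([np.sin(f),np.cos(f)]);t=np.array([np.cos(f),-np.sin(f)])
    print(th,'stub',(piv+.14*r).round(3),'tool',(piv+.14*r-.022*t).round(3))
```

```text
stub [0.5074 0.1107]
knobL [0.4755 0.1532]
knobM [0.4689 0.1149]
pinL [0.4805 0.2077]
bTL [0.4225 0.251 ]
bTR [0.5478 0.2367]
bLb [0.3969 0.0387]
-6.3 knobL [0.4762 0.1498]
-6.3 pinL [0.4823 0.2054]
-6.3 bTL [0.4219 0.2503]
-6.3 bTR [0.5511 0.2361]
-6.3 piv [ 0.4572 -0.0222]
0.27 stub [0.509 0.108] tool [0.489 0.116]
0.35 stub [0.519 0.103] tool [0.5   0.113]
0.5 stub [0.537 0.093] tool [0.519 0.105]
0.7 stub [0.559 0.074] tool [0.543 0.09 ]
0.9 stub [0.576 0.052] tool [0.564 0.071]
1.1 stub [0.588 0.027] tool [0.58  0.048]
1.3 stub [0.595 0.   ] tool [0.592 0.022]
1.5 stub [ 0.597 -0.028] tool [ 0.598 -0.006]
1.6 stub [ 0.596 -0.042] tool [ 0.599 -0.02 ]
1.7 stub [ 0.593 -0.055] tool [ 0.598 -0.034]
```

Run:
```python
from h import *
go(.472,.124,.128,83.7)
```

```text
row [0.0142, 0.0007, 0.1421, -0.0005, 0.0003, -0.0013] dist 0.143 turn deg 0.1
```

```bash
python3 -m jog '[[0.014,0,0.04,0,0,0,-1],[0.014,0,0.08,0,0,0,-1],[0.014,0,0.115,0,0,0,-1],[0.014,0,0.142,0,0,0,-1],[0.014,0,0.142,0,0,0,-1]]' 30
python3 - <<'E'
from h import *
st()
c=camera("wrist"); cv2.imwrite("pics/w2.png",c["image"][:,:,::-1])
piv=np.array([.4572,-.0222])
o=status.get_obs()
for th in (.27,.35,.5,.7,.9,1.1,1.3,1.5,1.6,1.7,1.74):
    f=th+np.radians(6.3); r=np.array([np.sin(f),np.cos(f)]);t=np.array([np.cos(f),-np.sin(f)])
    p=(piv+.14*r-.022*t); print(th,end=' '); go(*p,.128,83.7,o)
E
```

```text
time_s: 2.05
ee_pos: [0.4691, 0.1248, 0.1253]
eef_rot: [-3.135, 0.002, 1.461]
force: [0.3, 1.2, 0.6]
grip_width: 0.0002
t 2.05 p [0.4691 0.1248 0.1253] rpy [-1.796e+02  1.000e-01  8.370e+01] F [0.32 1.23 0.61] M [0.02 0.11 0.01] w 0.0002 q [ 0.18  0.25  1.79 -0.    1.11  0.29]
0.27 row [-0.0067, 0.0192, -0.0004, -0.0019, 0.0007, -0.0001] dist 0.02 turn deg 0.2
0.35 row [-0.0085, 0.0304, -0.0005, -0.0019, 0.0007, -0.0001] dist 0.032 turn deg 0.2
0.5 row [-0.0141, 0.0509, -0.0005, -0.0019, 0.0007, -0.0001] dist 0.053 turn deg 0.2
0.7 row [-0.0263, 0.0765, -0.0006, -0.0019, 0.0007, -0.0001] dist 0.081 turn deg 0.2
0.9 row [-0.0433, 0.0991, -0.0006, -0.0019, 0.0007, -0.0001] dist 0.108 turn deg 0.2
1.1 row [-0.0644, 0.1179, -0.0007, -0.0019, 0.0007, -0.0001] dist 0.134 turn deg 0.2
1.3 row [-0.0889, 0.1321, -0.0007, -0.0019, 0.0007, -0.0001] dist 0.159 turn deg 0.2
1.5 row [-0.1157, 0.1412, -0.0007, -0.0019, 0.0007, -0.0001] dist 0.183 turn deg 0.2
1.6 row [-0.1296, 0.1437, -0.0007, -0.0019, 0.0007, -0.0001] dist 0.194 turn deg 0.2
1.7 row [-0.1437, 0.1448, -0.0007, -0.0019, 0.0007, -0.0001] dist 0.204 turn deg 0.2
1.74 row [-0.1494, 0.1448, -0.0007, -0.0019, 0.0007, -0.0001] dist 0.208 turn deg 0.2
```

View pics/w2.png

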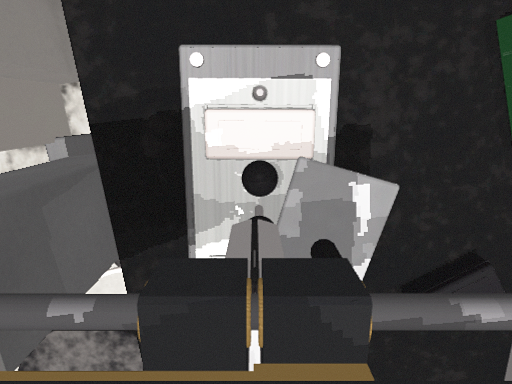

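The fingers are closed beside the stub at (323,245), over the knob row. Next I push the stub round the arc.

```bash
python3 -m jog '[[-0.007,0.019,0,0,0,0,-1],[-0.008,0.03,0,0,0,0,-1],[-0.011,0.041,0,0,0,0,-1],[-0.014,0.051,0,0,0,0,-1],[-0.02,0.064,0,0,0,0,-1],[-0.026,0.077,0,0,0,0,-1],[-0.034,0.088,0,0,0,0,-1],[-0.043,0.099,0,0,0,0,-1],[-0.053,0.109,0,0,0,0,-1],[-0.064,0.118,0,0,0,0,-1],[-0.076,0.126,0,0,0,0,-1],[-0.089,0.132,0,0,0,0,-1],[-0.102,0.138,0,0,0,0,-1],[-0.116,0.141,0,0,0,0,-1],[-0.123,0.143,0,0,0,0,-1],[-0.13,0.144,0,0,0,0,-1],[-0.137,0.145,0,0,0,0,-1],[-0.144,0.145,0,0,0,0,-1],[-0.147,0.145,0,0,0,0,-1],[-0.147,0.145,0,0,0,0,-1]]'
python3 - <<'E'
from h import *
st()
c=camera("wrist"); cv2.imwrite("pics/w3.png",c["image"][:,:,::-1])
c=camera("top"); cv2.imwrite("pics/t3.png",cv2.resize(c["image"][100:250,180:340,::-1],None,fx=4,fy=4))
E
```

```text
time_s: 4.1
ee_pos: [0.5983, -0.0376, 0.1274]
eef_rot: [-3.139, 0.001, 1.46]
force: [-0.6, -0.0, -0.1]
grip_width: 0.0001
t 4.1 p [ 0.5983 -0.0376  0.1274] rpy [-1.798e+02  1.000e-01  8.370e+01] F [-0.57 -0.03 -0.15] M [-0.05  0.06  0.01] w 0.0001 q [-0.12  0.48  1.46 -0.    1.21 -0.01]
```

View pics/w3.png

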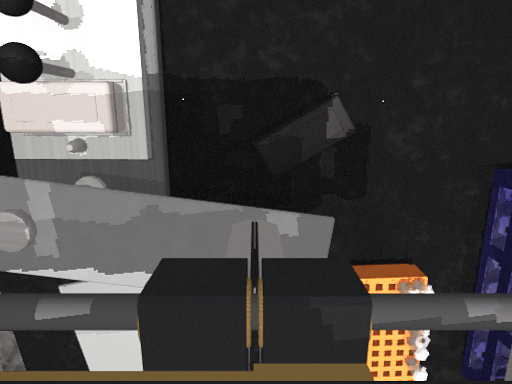

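View pics/t3.png

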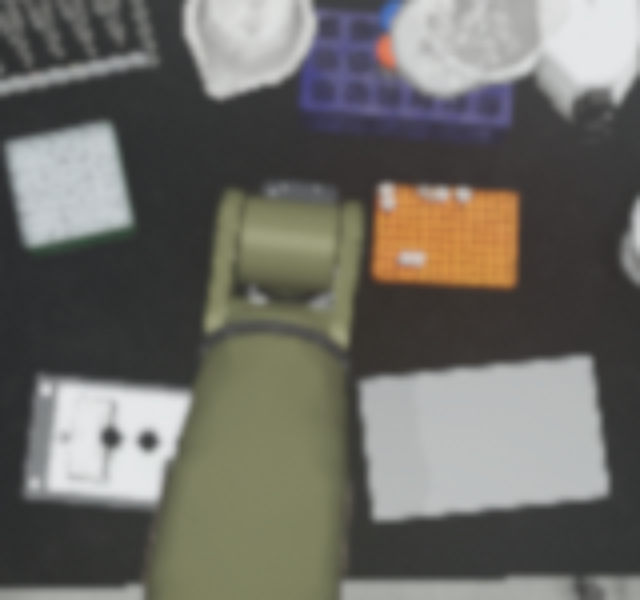

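The cover now points along fixture +x, running from the pivot at wrist (15,232) to its tip at about (330,265), or roughly 1.7 rad. I'll back off and look at the knobs.

Run:
```python
from h import *
go(.476,.09,.25,83.7)
```

```text
row [0.1129, -0.1359, -0.1223, -0.0017, 0.0008, -0.0001] dist 0.215 turn deg 0.2
```

```bash
python3 -m jog '[[0.02,0,0,0,0,0,-1],[0.03,0,-0.04,0,0,0,-1],[0.03,0,-0.08,0,0,0,0],[0.06,-0.05,-0.122,0,0,0,0],[0.113,-0.1,-0.122,0,0,0,0],[0.113,-0.136,-0.122,0,0,0,0],[0.113,-0.136,-0.122,0,0,0,0],[0.113,-0.136,-0.122,0,0,0,0]]'
python3 - <<'E'
from h import *
st()
c=camera("wrist"); cv2.imwrite("pics/w4.png",c["image"][:,:,::-1])
c=camera("scene"); cv2.imwrite("pics/s4.png",cv2.resize(c["image"][140:280,130:340,::-1],None,fx=3.5,fy=3.5))
E
```

```text
time_s: 5.0
ee_pos: [0.4745, 0.0916, 0.2508]
eef_rot: [-3.141, 0.001, 1.463]
force: [0.6, -0.1, -0.0]
grip_width: 0.0443
t 5.0 p [0.4745 0.0916 0.2508] rpy [-180.     0.    83.8] F [ 0.61 -0.11 -0.02] M [-0.12  0.01 -0.05] w 0.0443 q [ 0.12  0.12  1.64 -0.    1.39  0.22]
```

View pics/w4.png

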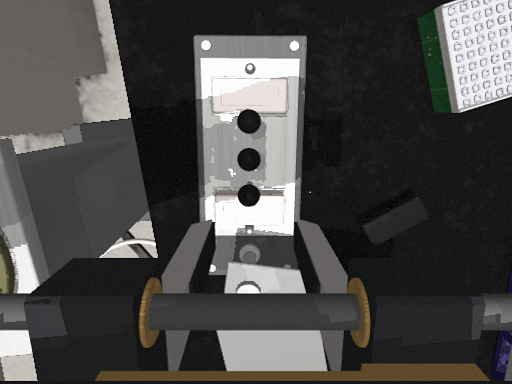

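View pics/s4.png

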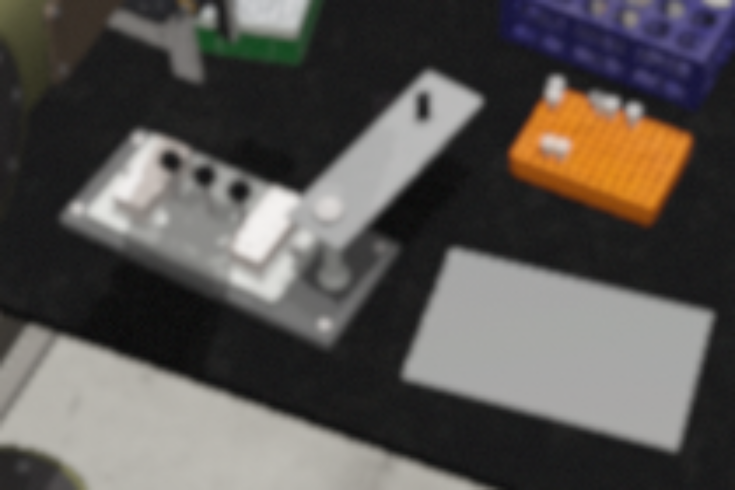

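Three ball knobs show at wrist (249,121), (249,159) and (249,195). In the scene crop the cover is fully aside with its stub at (422,107).

Run:
```python
from h import *
c=camera("wrist"); im=c["image"].astype(int)
g=(im.max(2)<45).astype(np.uint8); g[210:]=0; g[:100]=0; g[:,:225]=0; g[:,275:]=0
n,l,s,ct=cv2.connectedComponentsWithStats(g)
K=[]
for i in range(1,n):
    if s[i,4]>150: p=atz(c,*ct[i],.09); K.append(p); print(ct[i].round(1),s[i].tolist(),p.round(4))
d=K[0]-K[-1]; print('yaw',np.degrees(np.arctan2(-d[0],d[1])),np.linalg.norm(d))
for n,u,v,z in [("bTL",195,37,.02),("bTR",306,37,.02),("pinL",249.5,69,.048),("bLb",207,277,.02)]: print(n,atz(c,u,v,z).round(4))
s=camera("scene"); p=atz(s,422/3.5+130,107/3.5+140,.131); print('stub',p); q=p-[.4572,-.0222]; print('cover',np.degrees(np.arctan2(q[0],q[1]))-6.3,np.linalg.norm(q))
```

```text
[246.7 119.9] [236, 109, 23, 23, 418] [0.4754 0.1508]
[246.6 157.9] [236, 147, 22, 23, 396] [0.471  0.1131]
[246.6 193.9] [236, 183, 22, 22, 360] [0.4667 0.0754]
yaw -6.545955167792136 0.0759445748156655
bTL [0.4257 0.2465]
bTR [0.5508 0.2329]
pinL [0.4834 0.2027]
bLb [ 0.3968 -0.0511]
stub [ 0.59244943 -0.05519486]
cover 97.40983930078774 0.13921590961223856
```

Run:
```python
from h import *
go(.476,.1505,.12,83.6); go(.476,.1505,.071,83.6)
```

```text
row [0.0605, -0.0069, 0.1294, -0.0018, 0.0009, 0.0007] dist 0.143 turn deg 0.2
row [0.0606, -0.0068, 0.1784, -0.0018, 0.0009, 0.0007] dist 0.189 turn deg 0.2
```

```bash
python3 -m jog '[[0.03,-0.003,0.02,0,0,0,0],[0.06,-0.007,0.06,0,0,0,0],[0.06,-0.007,0.1,0,0,0,0],[0.06,-0.007,0.129,0,0,0,0],[0.06,-0.007,0.129,0,0,0,0],[0.06,-0.007,0.129,0,0,0,0]]'
python3 - <<'E'
from h import *
st()
c=camera("wrist"); cv2.imwrite("pics/w5.png",c["image"][:,:,::-1])
go(.476,.1505,.071,83.6)
E
```

```text
time_s: 5.8
ee_pos: [0.4765, 0.1498, 0.1209]
eef_rot: [-3.138, 0.001, 1.46]
force: [0.2, -0.7, 0.4]
grip_width: 0.047
t 5.8 p [0.4765 0.1498 0.1209] rpy [-1.798e+02  1.000e-01  8.360e+01] F [ 0.16 -0.73  0.37] M [-0.1   0.08  0.01] w 0.047 q [ 0.23  0.28  1.76 -0.    1.11  0.34]
row [0.0006, -0.0009, 0.0508, -0.0009, 0.0005, 0.0003] dist 0.051 turn deg 0.1
```

View pics/w5.png

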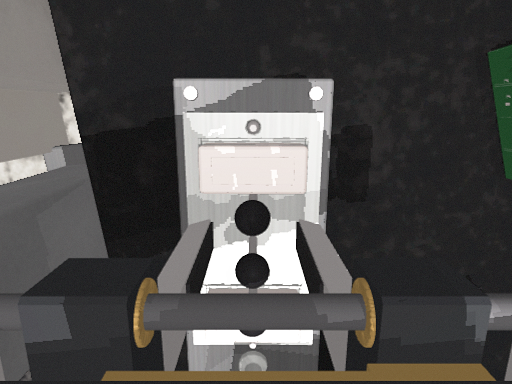

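```bash
python3 - <<'E'
from h import *
c=camera("wrist")
print(atz(c,252.5,218,.09),atz(c,252,271,.09),proj(c,[.476,.1505,.09]), atz(c,253,127,.048))
o=status.get_obs(); print(proj(c,o["ee_pos"]))
E
python3 -m jog '[[0.001,-0.001,0.025,0,0,0,0],[0.001,-0.001,0.05,0,0,0,0],[0.001,-0.001,0.05,0,0,0,0],[0.001,-0.001,0.05,0,0,0,0]]'; python3 -c "
from h import *
st()"
```

```text
[0.47604778 0.15004858] [0.47141123 0.11178006] [252.35288956 217.36455442] [0.48256265 0.20703636]
[253.79680382 235.6397254 ]
time_s: 6.3
ee_pos: [0.4768, 0.151, 0.0736]
eef_rot: [3.141, 0.0, 1.459]
force: [-1.6, 0.2, -0.4]
grip_width: 0.0472
t 6.3 p [0.4768 0.151  0.0736] rpy [180.    0.   83.6] F [-1.6   0.18 -0.38] M [-0.05  0.09 -0.  ] w 0.0472 q [ 0.23  0.35  1.79 -0.    1.    0.35]
```

```bash
python3 -m jog '[[0,-0.001,0.0025,0,0,0,0],[0,-0.001,0.0025,0,0,0,-1],[0,-0.001,0.0025,0,0,0,-1],[0,-0.001,0.0025,0,0,0,-1],[0,-0.001,0.0025,0,0,0,-1],[0,-0.001,0.0025,0,0,0,-1],[0,-0.001,0.0025,0,0,0,-1]]' 8; python3 -c "
from h import *
st()"
```

```text
time_s: 7.0
ee_pos: [0.4758, 0.1512, 0.0714]
eef_rot: [3.141, -0.0, 1.459]
force: [-2.5, 0.2, 5.6]
grip_width: 0.0228
t 7.0 p [0.4758 0.1512 0.0714] rpy [180.   -0.   83.6] F [-2.48  0.2   5.57] M [-0.01  0.76 -0.  ] w 0.0228 q [ 0.23  0.35  1.8  -0.    0.99  0.35]
```

```bash
python3 -m jog '[[0,0,0,0,0,0,-1],[0,-0.0005,0,0,0,0,-1],[0,-0.0005,0,0,0,0,-1]]' 20; python3 -c "
from h import *
st()"
```

```text
time_s: 7.3
ee_pos: [0.4755, 0.1513, 0.0714]
eef_rot: [3.14, -0.0, 1.459]
force: [1.4, 0.5, 0.4]
grip_width: 0.0225
t 7.3 p [0.4755 0.1513 0.0714] rpy [179.9  -0.   83.6] F [1.42 0.47 0.43] M [-0.12 -0.23  0.06] w 0.0225 q [ 0.23  0.35  1.8  -0.    0.99  0.35]
```

```bash
python3 -m jog '[[0,0,-0.001,0,0,0,-1],[0,0,-0.002,0,0,0,-1],[0,0,-0.003,0,0,0,-1],[0,0,-0.003,0,0,0,-1]]' 25; python3 -c "
from h import *
st()"; python3 -m jog '[[0,0,-0.001,0,0,0,-1],[0,0,-0.002,0,0,0,-1],[0,0,-0.002,0,0,0,-1]]'; python3 -c "
from h import *
st()
f=np.array(status.get_obs()['force']); a=np.radians(-6.4); print('Fx,Fy fixture',f[0]*np.cos(a)+f[1]*np.sin(a),-f[0]*np.sin(a)+f[1]*np.cos(a))"
```

```text
time_s: 7.7
ee_pos: [0.4751, 0.1509, 0.0741]
eef_rot: [3.141, 0.001, 1.459]
force: [-0.4, -4.8, -5.2]
grip_width: 0.0223
t 7.7 p [0.4751 0.1509 0.0741] rpy [180.    0.   83.6] F [-0.42 -4.76 -5.23] M [-0.91  0.33  0.01] w 0.0223 q [ 0.23  0.34  1.8  -0.    1.    0.35]
time_s: 8.0
ee_pos: [0.4748, 0.1503, 0.0757]
eef_rot: [-3.141, 0.002, 1.459]
force: [0.1, -7.6, -7.5]
grip_width: 0.0222
t 8.0 p [0.4748 0.1503 0.0757] rpy [-1.80e+02  1.00e-01  8.36e+01] F [ 0.14 -7.58 -7.46] M [-1.45  0.13  0.05] w 0.0222 q [ 0.23  0.34  1.8  -0.    1.01  0.35]
Fx,Fy fixture 0.9864521790341623 -7.520319360190845
```

There is a 7.5 N drag towards −y, so the heavy end is the right one and knob_right is the knob to use. I'll lower the plate back and release it.

```bash
python3 -m jog '[[0.0005,0,0.001,0,0,0,-1],[0.001,0,0.002,0,0,0,-1],[0.001,0,0.003,0,0,0,-1],[0.001,0,0.0042,0,0,0,-1],[0.001,0,0.0042,0,0,0,-1]]'; python3 -c "
from h import *
st()"; python3 -m jog '[[0,0,0,0,0,0,-1],[0,0,0,0,0,0,0],[0,0,0,0,0,0,0],[0,0,0,0,0,0,0],[0,0,-0.025,0,0,0,0],[0,0,-0.05,0,0,0,0],[0,0,-0.05,0,0,0,0]]'
python3 - <<'E'
from h import *
st()
c=camera("wrist"); cv2.imwrite("pics/w6.png",c["image"][:,:,::-1])
a=np.radians(-6.4); k=np.array([.476,.1505])-.076*np.array([-np.sin(a),np.cos(a)]); print(k)
go(*k,.121,83.6)
E
```

```text
time_s: 8.5
ee_pos: [0.4751, 0.1517, 0.0717]
eef_rot: [-3.141, 0.001, 1.46]
force: [0.1, 2.1, -1.8]
grip_width: 0.0225
t 8.5 p [0.4751 0.1517 0.0717] rpy [-1.80e+02  1.00e-01  8.36e+01] F [ 0.13  2.13 -1.76] M [ 0.33 -0.08  0.02] w 0.0225 q [ 0.24  0.35  1.8  -0.    1.    0.35]
time_s: 9.2
ee_pos: [0.4765, 0.1522, 0.1247]
eef_rot: [3.137, -0.001, 1.459]
force: [0.2, -0.5, -0.1]
grip_width: 0.0469
t 9.2 p [0.4765 0.1522 0.1247] rpy [179.7  -0.   83.6] F [ 0.16 -0.52 -0.14] M [-0.05  0.02 -0.08] w 0.0469 q [ 0.24  0.27  1.76 -0.    1.11  0.35]
[0.46752836 0.07497364]
row [-0.0774, 0.0003, 0.0019, 0.0017, 0.0001, 0.0002] dist 0.077 turn deg 0.2
```

View pics/w6.png

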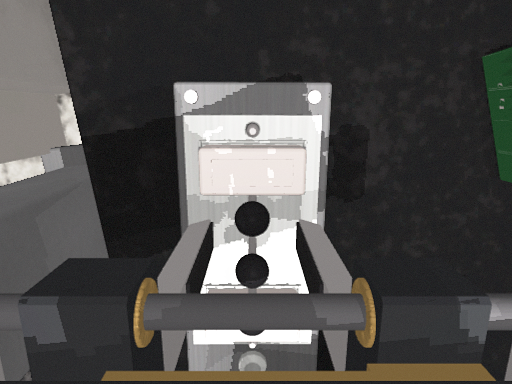

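The plate is seated again (pin at (253,130), cassette in its pocket). Next is knob_right.

```bash
python3 -m jog '[[-0.04,0,0.001,0,0,0,0],[-0.077,0,0.002,0,0,0,0],[-0.077,0,0.002,0,0,0,0],[-0.077,0,0.002,0,0,0,0]]'
python3 - <<'E'
from h import *
st()
c=camera("wrist"); cv2.imwrite("pics/w7.png",c["image"][:,:,::-1])
print(proj(c,[.4675,.075,.09]))
go(.467,.075,.0712,83.6)
E
```

```text
time_s: 9.65
ee_pos: [0.467, 0.0751, 0.1203]
eef_rot: [3.14, 0.0, 1.458]
force: [0.3, -0.4, -0.8]
grip_width: 0.0471
t 9.65 p [0.467  0.0751 0.1203] rpy [179.9   0.   83.5] F [ 0.33 -0.39 -0.8 ] M [-0.08  0.12 -0.03] w 0.0471 q [ 0.08  0.22  1.83 -0.    1.09  0.2 ]
[254.41808735 218.88634733]
row [-0.0007, -0.0002, 0.0492, 0.0012, 0.0001, -0.0001] dist 0.049 turn deg 0.1
```

View pics/w7.png

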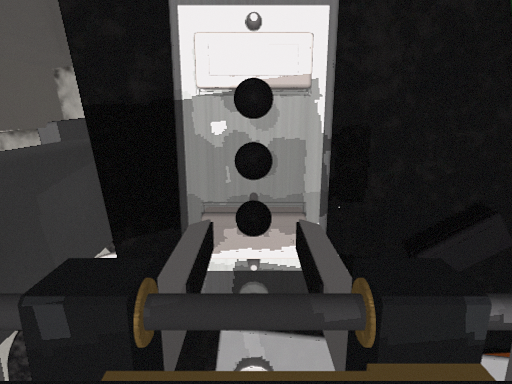

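Knob_right appears at (254,218), where it was predicted. I'll descend, close lightly and then zero the load.

```bash
python3 -m jog '[[0,0,0.025,0,0,0,0],[0,0,0.049,0,0,0,0],[0,0,0.049,0,0,0,0],[0,0,0.05,0,0,0,0],[0,0,0.05,0,0,0,0],[0,0,0.05,0,0,0,-1],[0,0,0.05,0,0,0,-1],[0,0,0.05,0,0,0,-1],[0,0,0.05,0,0,0,-1],[0,0,0.05,0,0,0,-1]]' 8; python3 -c "
from h import *
st()";python3 -m jog '[[0,0,0,0,0,0,-1],[0,0,0,0,0,0,-1],[0,0,0,0,0,0,-1]]' 20; python3 -c "
from h import *
st()"
```

```text
time_s: 10.7
ee_pos: [0.4671, 0.0757, 0.0706]
eef_rot: [3.14, 0.0, 1.459]
force: [-3.4, 0.9, 6.1]
grip_width: 0.023
t 10.7 p [0.4671 0.0757 0.0706] rpy [179.9   0.   83.6] F [-3.36  0.93  6.13] M [-0.08  0.88  0.02] w 0.023 q [ 0.08  0.3   1.87 -0.    0.97  0.2 ]
time_s: 11.0
ee_pos: [0.467, 0.0757, 0.0707]
eef_rot: [3.14, 0.0, 1.459]
force: [-3.4, 0.2, 3.8]
grip_width: 0.023
t 11.0 p [0.467  0.0757 0.0707] rpy [179.9   0.   83.6] F [-3.38  0.22  3.78] M [-0.05  0.6  -0.02] w 0.023 q [ 0.08  0.3   1.87 -0.    0.97  0.2 ]
```

```bash
python3 -m jog '[[0,-0.0005,-0.0003,0,0,0,-1],[0,-0.0005,-0.0003,0,0,0,-1],[0,-0.0005,-0.001,0,0,0,-1],[0,-0.0005,-0.002,0,0,0,-1],[0,-0.0005,-0.003,0,0,0,-1],[0,-0.0005,-0.003,0,0,0,-1]]' 25; python3 -c "
from h import *
st()";python3 -m jog '[[0,0,-0.001,0,0,0,-1],[0,0,-0.0025,0,0,0,-1],[0,0,-0.0025,0,0,0,-1],[0,0,-0.0025,0,0,0,-1]]'; python3 -c "
from h import *
st()"
```

```text
time_s: 11.6
ee_pos: [0.4665, 0.0757, 0.0737]
eef_rot: [3.14, 0.0, 1.459]
force: [-0.0, 0.2, -6.5]
grip_width: 0.0226
t 11.6 p [0.4665 0.0757 0.0737] rpy [179.9   0.   83.6] F [-0.05  0.16 -6.48] M [-0.08  0.08 -0.02] w 0.0226 q [ 0.08  0.29  1.87 -0.    0.98  0.2 ]
time_s: 12.0
ee_pos: [0.4665, 0.0757, 0.0763]
eef_rot: [3.14, 0.0, 1.459]
force: [-0.3, 0.6, -6.4]
grip_width: 0.0224
t 12.0 p [0.4665 0.0757 0.0763] rpy [179.9   0.   83.6] F [-0.33  0.56 -6.39] M [-0.05  0.1   0.04] w 0.0224 q [ 0.08  0.29  1.87 -0.    0.98  0.2 ]
```

It hangs freely: 6.4 N of weight and under 0.7 N sideways. Now straight up, slowly.

```bash
python3 -m jog '[[0,0,-0.002,0,0,0,-1],[0,0,-0.004,0,0,0,-1],[0,0,-0.006,0,0,0,-1],[0,0,-0.008,0,0,0,-1],[0,0,-0.01,0,0,0,-1],[0,0,-0.012,0,0,0,-1],[0,0,-0.014,0,0,0,-1],[0,0,-0.014,0,0,0,-1]]' 30; python3 -c "
from h import *
st()
c=camera('wrist'); cv2.imwrite('pics/w8.png',c['image'][:,:,::-1])"
```

```text
time_s: 12.8
ee_pos: [0.4666, 0.0757, 0.0905]
eef_rot: [3.14, 0.0, 1.459]
force: [-0.3, 0.1, -5.6]
grip_width: 0.0226
t 12.8 p [0.4666 0.0757 0.0905] rpy [179.9   0.   83.6] F [-0.25  0.12 -5.63] M [-0.06  0.06  0.03] w 0.0226 q [ 0.08  0.27  1.86 -0.    1.02  0.2 ]
```

View pics/w8.png

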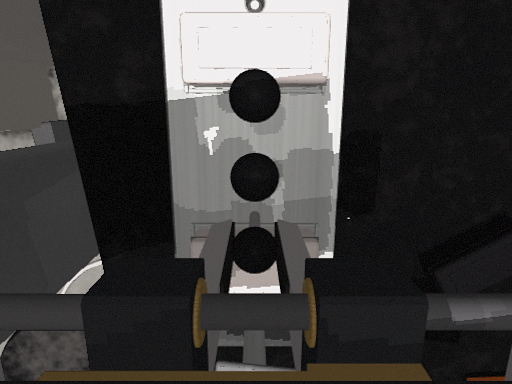

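```bash
cat > lev.py <<'E'
from h import *
# tilt of held plate from visible knobs M and L; camera wrist
def tilt(cents):
    c=camera('wrist'); o=status.get_obs(); p=np.array(o['ee_pos']); R=Ro.from_euler('xyz',o['eef_rot']).as_matrix()
    g=p-.019*R[:,2]; xd=R[:,0]
    for (u,v),d in zip(cents,(.038,.076)):
        for t in (-6,-3,-1,0,1,3,6):
            a=np.radians(t); q=g+d*(xd*np.cos(a)+np.array([0,0,1])*np.sin(a)); print(d,t,proj(c,q).round(1),'seen',(u,v))
E
python3 -c "
from lev import *
tilt([(255,177),(255,96)])"
```

```text
0.038 -6 [253.6 175.8] seen (255, 177)
0.038 -3 [253.6 176.2] seen (255, 177)
0.038 -1 [253.6 176.7] seen (255, 177)
0.038 0 [253.6 176.9] seen (255, 177)
0.038 1 [253.6 177.2] seen (255, 177)
0.038 3 [253.6 177.8] seen (255, 177)
0.038 6 [253.6 179. ] seen (255, 177)
0.076 -6 [253.6  97.9] seen (255, 96)
0.076 -3 [253.7  96.9] seen (255, 96)
0.076 -1 [253.7  96.5] seen (255, 96)
0.076 0 [253.7  96.4] seen (255, 96)
0.076 1 [253.7  96.3] seen (255, 96)
0.076 3 [253.7  96.3] seen (255, 96)
0.076 6 [253.7  96.7] seen (255, 96)
```

```bash
python3 -m jog '[[0,0,-0.002,0,0,0,-1],[0,0,-0.004,0,0,0,-1],[0,0,-0.006,0,0,0,-1],[0,0,-0.008,0,0,0,-1],[0,0,-0.01,0,0,0,-1],[0,0,-0.012,0,0,0,-1],[0,0,-0.014,0,0,0,-1],[0,0,-0.016,0,0,0,-1],[0,0,-0.018,0,0,0,-1],[0,0,-0.022,0,0,0,-1],[0,0,-0.028,0,0,0,-1],[0,0,-0.036,0,0,0,-1],[0,0,-0.044,0,0,0,-1],[0,0,-0.05,0,0,0,-1],[0,0,-0.054,0,0,0,-1],[0,0,-0.054,0,0,0,-1]]'; python3 -c "
from h import *
st()
c=camera('wrist'); cv2.imwrite('pics/w9.png',c['image'][:,:,::-1])
c=camera('scene'); cv2.imwrite('pics/s9.png',cv2.resize(c['image'][120:280,130:340,::-1],None,fx=3.5,fy=3.5,interpolation=2))"
```

```text
time_s: 14.5
ee_pos: [0.4666, 0.0758, 0.1448]
eef_rot: [3.139, -0.0, 1.459]
force: [-0.6, 0.0, -7.0]
grip_width: 0.0223
t 14.5 p [0.4666 0.0758 0.1448] rpy [179.9  -0.   83.6] F [-0.56  0.04 -7.04] M [-0.03  0.08  0.01] w 0.0223 q [ 0.08  0.19  1.81 -0.    1.14  0.2 ]
```

View pics/s9.png

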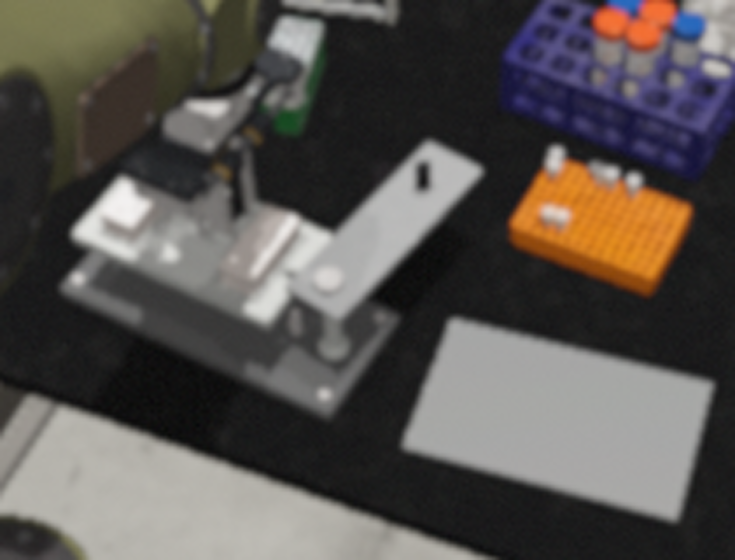

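View pics/w9.png

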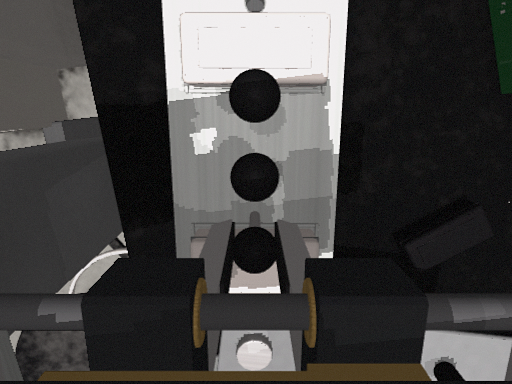

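The plate is clear of the pins and level. The swung cover's near corner could overhang the plate's right edge by a few mm, so I'll shift it along +y before raising it further.

```bash
python3 -m jog '[[0.001,0,0,0,0,0,-1],[0.003,0,0,0,0,0,-1],[0.006,0,0,0,0,0,-1],[0.009,0,0,0,0,0,-1],[0.012,0,0,0,0,0,-1],[0.015,0,0,0,0,0,-1],[0.018,0,0,0,0,0,-1],[0.021,0,0,0,0,0,-1],[0.023,0,0,0,0,0,-1],[0.024,0,-0.002,0,0,0,-1],[0.025,0,-0.006,0,0,0,-1],[0.025,0,-0.014,0,0,0,-1],[0.025,0,-0.024,0,0,0,-1],[0.025,0,-0.036,0,0,0,-1],[0.025,0,-0.05,0,0,0,-1],[0.025,0,-0.064,0,0,0,-1],[0.025,0,-0.078,0,0,0,-1],[0.025,0,-0.09,0,0,0,-1],[0.025,0,-0.098,0,0,0,-1],[0.025,0,-0.1,0,0,0,-1]]'; python3 -c "
from h import *
st()
c=camera('scene'); cv2.imwrite('pics/s10.png',cv2.resize(c['image'][100:280,130:340,::-1],None,fx=3.3,fy=3.3,interpolation=2))"
```

```text
time_s: 16.6
ee_pos: [0.4692, 0.1006, 0.2452]
eef_rot: [3.139, -0.0, 1.459]
force: [-0.5, -0.1, -6.4]
grip_width: 0.0223
t 16.6 p [0.4692 0.1006 0.2452] rpy [179.8  -0.   83.6] F [-0.53 -0.07 -6.45] M [-0.03  0.02  0.02] w 0.0223 q [ 0.14  0.11  1.66 -0.    1.37  0.25]
```

View pics/s10.png

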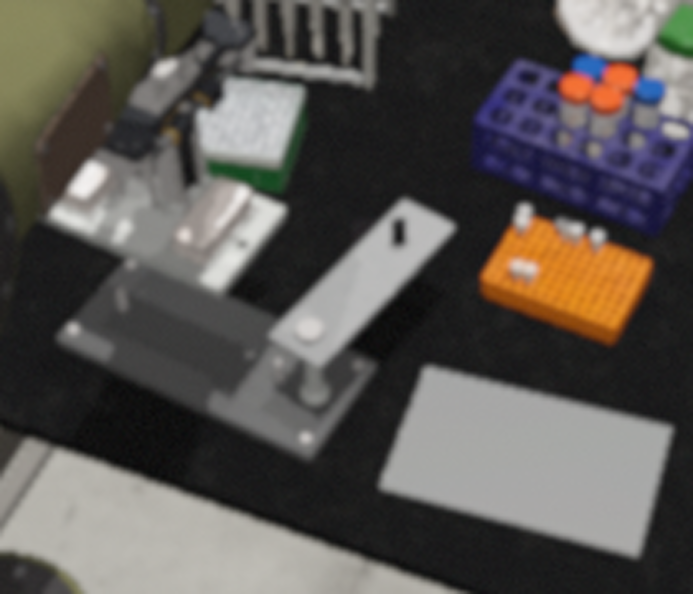

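Plate level and clear; the cover stays open. I'll refine the mat pose now while it's in full view.

Run:
```python
from h import *
for n in ("top","scene"):
    c=camera(n); im=c["image"] if n=="scene" else cv2.imread("pics/top0.png")[:,:,::-1]
    g=cv2.GaussianBlur(cv2.resize(np.ascontiguousarray(im),None,fx=8,fy=8,interpolation=cv2.INTER_CUBIC),(9,9),0).max(2)
    sd=(290,239) if n=="scene" else (301,209)
    b=(g>90).astype(np.uint8); k,l=cv2.connectedComponents(b); m=(l==l[sd[1]*8,sd[0]*8]).astype(np.uint8)
    ct=max(cv2.findContours(m,0,1)[0],key=len)[:,0].astype(float)
    W=np.array([atz(c,(u+.5)/8-.5,(v+.5)/8-.5,.005) for u,v in ct])
    r=cv2.minAreaRect((W*1000).astype(np.float32)); print(n,r)
    from scipy.optimize import least_squares
    def f(p):
        a=p[2]; d=W-p[:2]; x=d[:,0]*np.cos(a)+d[:,1]*np.sin(a); y=-d[:,0]*np.sin(a)+d[:,1]*np.cos(a)
        qx=abs(x)-.075-p[3]; qy=abs(y)-.125-p[3]; return np.maximum(qx,qy)*1000
    s=least_squares(f,[.475,-.237,.087,0],loss='soft_l1'); print(s.x[:2].round(4),np.degrees(s.x[2]).round(2),s.x[3].round(4),s.cost/len(W))
```

```text
top ((473.6253967285156, -236.34103393554688), (159.8254852294922, 259.8983154296875), 4.9545440673828125)
[ 0.4736 -0.2364] 4.95 0.0036 0.22532457845965734
scene ((477.6176452636719, -234.51699829101562), (156.6664581298828, 255.6528778076172), 4.771310806274414)
[ 0.4776 -0.2348] 4.84 0.0026 0.1062720513478243
```

Run:
```python
from h import *
go(.4788,-.2733,.245,94.9)
```

```text
row [-0.3704, 0.0517, -0.0011, 0.0004, 0.0003, -0.1257] dist 0.374 turn deg 11.3
```

```bash
python3 -m jog '[[-0.003,0,0,0,0,-0.001,-1],[-0.01,0.001,0,0,0,-0.003,-1],[-0.02,0.003,0,0,0,-0.007,-1],[-0.034,0.005,0,0,0,-0.012,-1],[-0.052,0.007,0,0,0,-0.018,-1],[-0.073,0.01,0,0,0,-0.025,-1],[-0.096,0.013,0,0,0,-0.033,-1],[-0.12,0.017,0,0,0,-0.041,-1],[-0.145,0.02,0,0,0,-0.049,-1],[-0.17,0.024,0,0,0,-0.058,-1],[-0.195,0.027,0,0,0,-0.066,-1],[-0.22,0.031,0,0,0,-0.075,-1],[-0.245,0.034,0,0,0,-0.083,-1],[-0.27,0.038,0,0,0,-0.092,-1],[-0.294,0.041,0,0,0,-0.1,-1],[-0.316,0.044,0,0,0,-0.107,-1],[-0.335,0.047,0,0,0,-0.114,-1],[-0.35,0.049,0,0,0,-0.119,-1],[-0.361,0.05,0,0,0,-0.122,-1],[-0.367,0.051,0,0,0,-0.125,-1]]'; python3 -c "
from h import *
st()
go(.4788,-.2733,.245,94.9)"; python3 -m jog '[[0,0,0,0,0,0,-1],[0,0,0,0,0,0,-1]]'; python3 -c "
from h import *
st()
go(.4788,-.2733,.245,94.9)
go(.4788,-.2733,.10,94.9)
c=camera('wrist'); cv2.imwrite('pics/w11.png',c['image'][:,:,::-1])
c=camera('scene'); cv2.imwrite('pics/s11.png',cv2.resize(c['image'][120:320,180:400,::-1],None,fx=3,fy=3,interpolation=2))"
```

```text
time_s: 18.75
ee_pos: [0.4781, -0.271, 0.2436]
eef_rot: [3.141, 0.0, 1.655]
force: [0.4, 0.5, -5.2]
grip_width: 0.0222
t 18.75 p [ 0.4781 -0.271   0.2436] rpy [180.    0.   94.8] F [ 0.37  0.47 -5.15] M [-0.1   0.04 -0.02] w 0.0222 q [-0.58  0.27  1.47 -0.    1.4  -0.67]
row [-0.0024, 0.0005, -0.0014, 0.0001, 0.0002, -0.0011] dist 0.003 turn deg 0.1
time_s: 18.95
ee_pos: [0.478, -0.2708, 0.2435]
eef_rot: [-3.142, 0.0, 1.655]
force: [-0.1, 0.6, -6.6]
grip_width: 0.0228
t 18.95 p [ 0.478  -0.2708  0.2435] rpy [-180.     0.    94.8] F [-0.11  0.6  -6.62] M [-0.06  0.02 -0.03] w 0.0228 q [-0.58  0.27  1.47 -0.    1.4  -0.67]
row [-0.0026, 0.0006, -0.0015, -0.0, 0.0, -0.0011] dist 0.003 turn deg 0.1
row [-0.0026, 0.0006, 0.1435, -0.0, 0.0, -0.0011] dist 0.144 turn deg 0.1
```

View pics/w11.png

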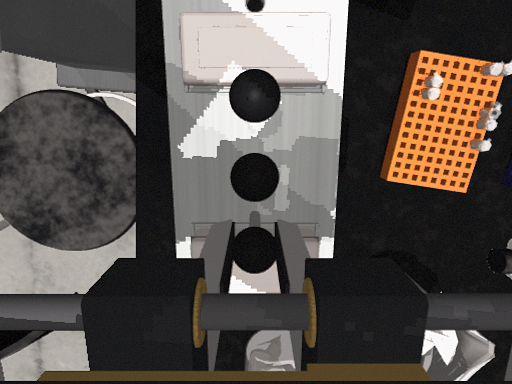

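View pics/s11.png

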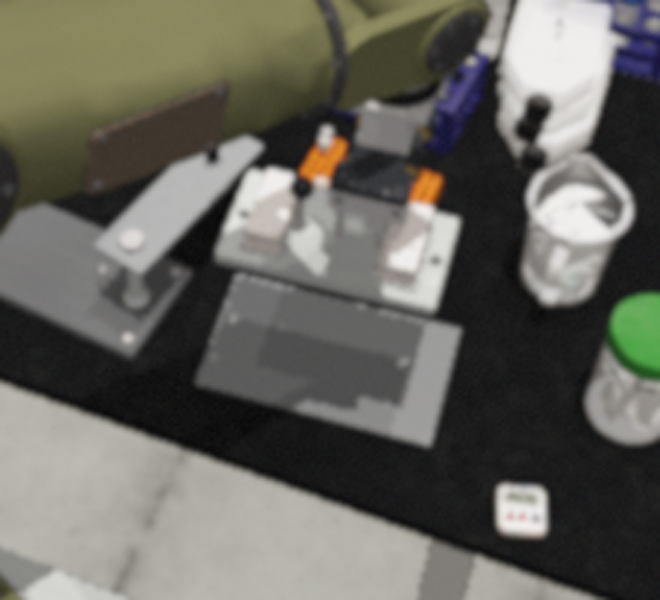

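```bash
python3 -m jog '[[-0.001,0,0.004,0,0,0,-1],[-0.002,0,0.012,0,0,-0.001,-1],[-0.0026,0.0006,0.024,0,0,-0.001,-1],[-0.0026,0.0006,0.038,0,0,-0.001,-1],[-0.0026,0.0006,0.053,0,0,-0.001,-1],[-0.0026,0.0006,0.068,0,0,-0.001,-1],[-0.0026,0.0006,0.083,0,0,-0.001,-1],[-0.0026,0.0006,0.098,0,0,-0.001,-1],[-0.0026,0.0006,0.113,0,0,-0.001,-1],[-0.0026,0.0006,0.127,0,0,-0.001,-1],[-0.0026,0.0006,0.14,0,0,-0.001,-1],[-0.0026,0.0006,0.15,0,0,-0.001,-1],[-0.0026,0.0006,0.156,0,0,-0.001,-1],[-0.0026,0.0006,0.158,0,0,-0.001,-1],[-0.0026,0.0006,0.158,0,0,-0.001,-1]]'; python3 -c "
from h import *
st()
go(.4788,-.2733,.085,94.9)
c=camera('wrist'); cv2.imwrite('pics/w12.png',c['image'][:,:,::-1])
c=camera('scene'); cv2.imwrite('pics/s12.png',cv2.resize(c['image'][180:300,220:350,::-1],None,fx=5,fy=5,interpolation=2))"
```

```text
time_s: 20.55
ee_pos: [0.4791, -0.2731, 0.0858]
eef_rot: [3.141, 0.0, 1.657]
force: [-0.3, -0.7, -6.9]
grip_width: 0.0223
t 20.55 p [ 0.4791 -0.2731  0.0858] rpy [180.    0.   94.9] F [-0.31 -0.72 -6.86] M [-0.08  0.04  0.01] w 0.0223 q [-0.58  0.43  1.64 -0.    1.07 -0.67]
row [-0.0001, -0.0003, 0.0008, 0.0002, 0.0002, 0.0002] dist 0.001 turn deg 0.0
```

View pics/w12.png

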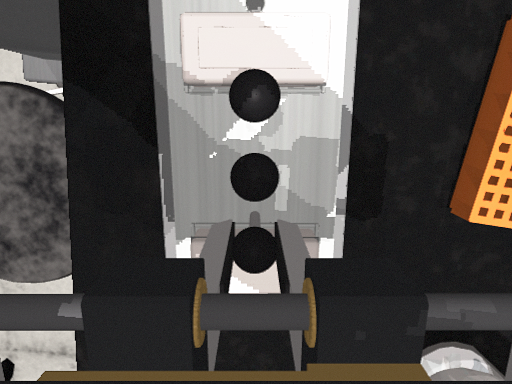

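View pics/s12.png

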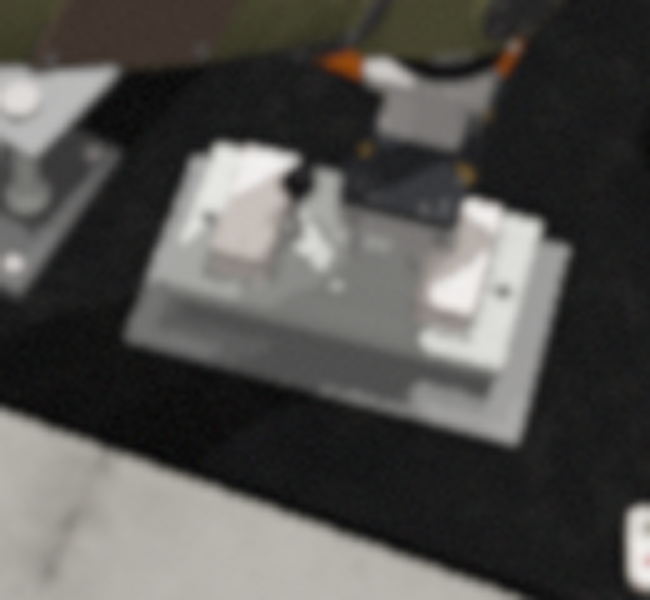

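Run:
```python
from h import *
c=camera('wrist'); im=c['image'].astype(int); g=im.mean(2)
a=np.radians(4.9); ex=np.array([np.cos(a),np.sin(a)]); ey=np.array([-np.sin(a),np.cos(a)]); m=np.array([.4756,-.2357])
for v in (20,60,120,180,230):
    r=g[v]; 
    ul=next(u for u in range(110,240) if r[u]>60); ur=next(u for u in range(400,260,-1) if r[u]>60 )
    L=(atz(c,ul-.5,v,.005)-m);R=(atz(c,ur+.5,v,.005)-m)
    print(v,ul,ur,'L(x,y)',(L@ex).round(4),(L@ey).round(4),'R',(R@ex).round(4),(R@ey).round(4), 'mid',((L+R)@ex/2).round(4))
cv2.imwrite('pics/w12c.png',cv2.resize(c['image'][0:260,130:380,::-1],(750,600),interpolation=2)[:600])
```

```text
20 149 358 L(x,y) -0.0746 0.0942 R 0.0752 0.0945 mid 0.0003
60 152 355 L(x,y) -0.0744 0.0675 R 0.075 0.0677 mid 0.0003
120 156 351 L(x,y) -0.0745 0.0245 R 0.0752 0.0247 mid 0.0003
180 160 347 L(x,y) -0.0746 -0.0223 R 0.0753 -0.0221 mid 0.0004
230 163 343 L(x,y) -0.0749 -0.0645 R 0.0749 -0.0644 mid -0.0
```

View pics/w12c.png

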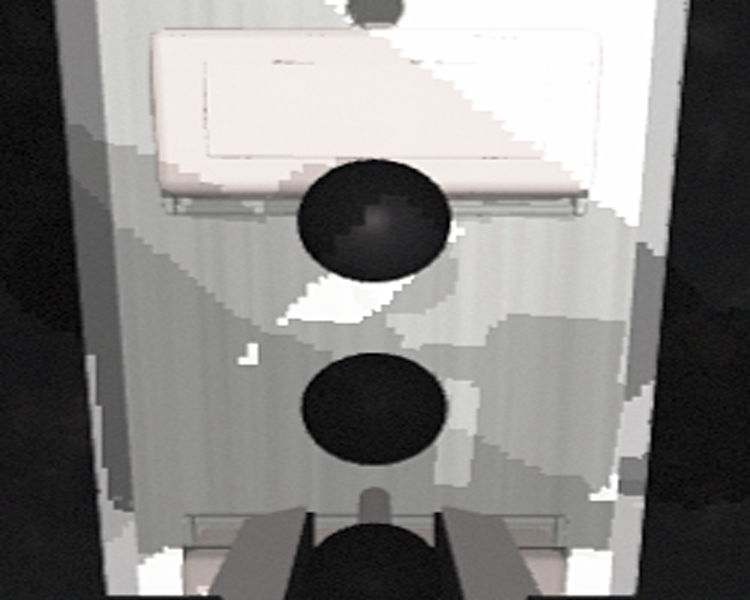

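Margins on both sides match a mat centred to within 0.5 mm in x, with a yaw of 4.9°. Lowering now.

```bash
python3 -m jog '[[0.0005,-0.0003,0.002,0,0,0,-1],[0.0005,-0.0003,0.005,0,0,0,-1],[0.0005,-0.0003,0.009,0,0,0,-1],[0.0005,-0.0003,0.013,0,0,0,-1],[0.0005,-0.0003,0.017,0,0,0,-1],[0.0005,-0.0003,0.021,0,0,0,-1],[0.0005,-0.0003,0.024,0,0,0,-1],[0.0005,-0.0003,0.026,0,0,0,-1],[0.0005,-0.0003,0.026,0,0,0,-1],[0.0005,-0.0003,0.026,0,0,0,-1]]'; python3 -c "
from h import *
st()
c=camera('scene'); cv2.imwrite('pics/s13.png',cv2.resize(c['image'][180:300,220:350,::-1],None,fx=5,fy=5,interpolation=2))"
```

```text
time_s: 21.7
ee_pos: [0.4789, -0.2728, 0.0603]
eef_rot: [3.141, 0.001, 1.657]
force: [0.2, -0.0, -7.0]
grip_width: 0.0223
t 21.7 p [ 0.4789 -0.2728  0.0603] rpy [1.799e+02 1.000e-01 9.490e+01] F [ 0.2  -0.04 -6.97] M [-0.02  0.06  0.02] w 0.0223 q [-0.58  0.46  1.66 -0.    1.02 -0.67]
```

View pics/s13.png

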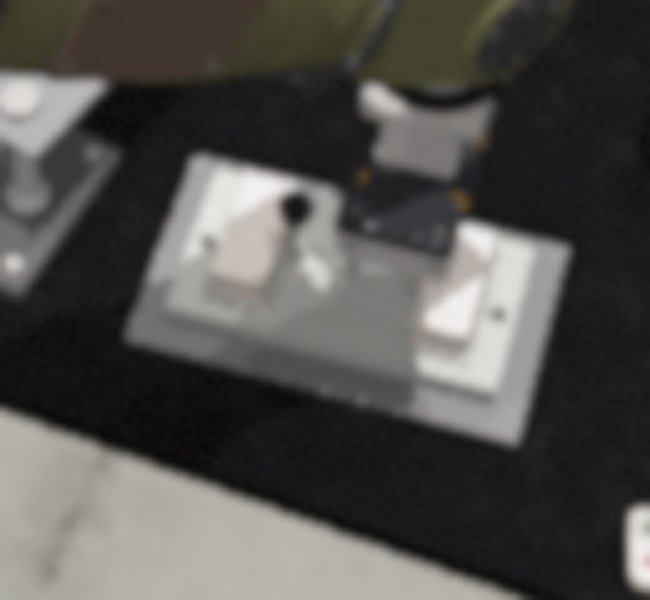

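Run:
```python
from h import *
c=camera('scene'); a=np.radians(4.9); ex=np.array([np.cos(a),np.sin(a)]); ey=np.array([-np.sin(a),np.cos(a)]); m=np.array([.4776,-.2348])
for u,v in [(498,395),(533,238),(163,307),(208,164)]:
    p=atz(c,(u+.5)/5-.5+220,(v+.5)/5-.5+180,.0216)-m; print((p@ex).round(4),(p@ey).round(4))
```

```text
-0.0565 -0.1077
0.0639 -0.1034
-0.0564 0.1053
0.0587 0.1111
```

The plate is centred on the mat within about 1–2 mm. Final set-down in 1 mm steps.

```bash
python3 -m jog '[[0,0,0.001,0,0,0,-1],[0,0,0.002,0,0,0,-1],[0,0,0.003,0,0,0,-1],[0,0,0.0035,0,0,0,-1],[0,0,0.0035,0,0,0,-1]]'; python3 -c "
from h import *
st()"; python3 -m jog '[[0,0,0.0005,0,0,0,-1],[0,0,0.001,0,0,0,-1],[0,0,0.001,0,0,0,-1]]'; python3 -c "
from h import *
st()"
```

```text
time_s: 22.3
ee_pos: [0.4789, -0.2728, 0.0568]
eef_rot: [3.141, 0.001, 1.657]
force: [0.7, 0.5, -6.2]
grip_width: 0.0223
t 22.3 p [ 0.4789 -0.2728  0.0568] rpy [1.799e+02 1.000e-01 9.490e+01] F [ 0.7   0.48 -6.25] M [-0.05  0.05  0.01] w 0.0223 q [-0.58  0.47  1.66 -0.    1.01 -0.67]
time_s: 22.6
ee_pos: [0.479, -0.2728, 0.0559]
eef_rot: [3.14, 0.001, 1.657]
force: [0.5, -0.6, -5.1]
grip_width: 0.0226
t 22.6 p [ 0.479  -0.2728  0.0559] rpy [1.799e+02 1.000e-01 9.490e+01] F [ 0.53 -0.61 -5.1 ] M [-0.03 -0.01  0.01] w 0.0226 q [-0.58  0.47  1.66 -0.    1.01 -0.67]
```

```bash
python3 -m jog '[[0,0,0.0004,0,0,0,-1],[0,0,0.0008,0,0,0,-1],[0,0,0.0008,0,0,0,-1]]'; python3 -c "
from h import *
st()"
```

```text
time_s: 22.9
ee_pos: [0.4791, -0.2729, 0.0557]
eef_rot: [3.14, 0.001, 1.657]
force: [-3.5, 3.8, 4.5]
grip_width: 0.0226
t 22.9 p [ 0.4791 -0.2729  0.0557] rpy [1.799e+02 1.000e-01 9.490e+01] F [-3.51  3.81  4.53] M [ 0.5   0.76 -0.  ] w 0.0226 q [-0.58  0.47  1.66 -0.    1.01 -0.67]
```

Seated: it stopped at 0.0557 and is now bearing on the mat. I'll relieve the load, then release and rise.

```bash
python3 -m jog '[[0,0,-0.0003,0,0,0,-1],[0,0,-0.0003,0,0,0,-1]]' 8; python3 -c "
from h import *
st()"; python3 -m jog '[[0,0,0,0,0,0,-0.4],[0,0,0,0,0,0,0],[0,0,0,0,0,0,0],[0,0,0,0,0,0,0],[0,0,-0.01,0,0,0,0],[0,0,-0.04,0,0,0,0],[0,0,-0.08,0,0,0,0],[0,0,-0.12,0,0,0,0],[0,0,-0.16,0,0,0,0],[0,0,-0.2,0,0,0,0],[0,0,-0.2,0,0,0,0]]'; python3 -c "
from h import *
st()
c=camera('wrist'); cv2.imwrite('pics/w14.png',c['image'][:,:,::-1])
c=camera('scene'); cv2.imwrite('pics/s14.png',cv2.resize(c['image'][120:320,140:400,::-1],None,fx=3,fy=3,interpolation=2))"
```

```text
time_s: 23.1
ee_pos: [0.4791, -0.2729, 0.0557]
eef_rot: [3.14, 0.001, 1.657]
force: [0.5, -0.5, -4.4]
grip_width: 0.0235
t 23.1 p [ 0.4791 -0.2729  0.0557] rpy [1.799e+02 1.000e-01 9.490e+01] F [ 0.46 -0.54 -4.36] M [-0.09  0.07  0.05] w 0.0235 q [-0.58  0.47  1.66 -0.    1.01 -0.67]
time_s: 24.2
ee_pos: [0.48, -0.2734, 0.2622]
eef_rot: [3.133, 0.007, 1.657]
force: [1.0, -0.6, -0.1]
grip_width: 0.0471
t 24.2 p [ 0.48   -0.2734  0.2622] rpy [179.5   0.4  94.9] F [ 0.97 -0.58 -0.13] M [-0.08  0.15  0.  ] w 0.0471 q [-0.58  0.26  1.44 -0.    1.43 -0.67]
```

View pics/w14.png

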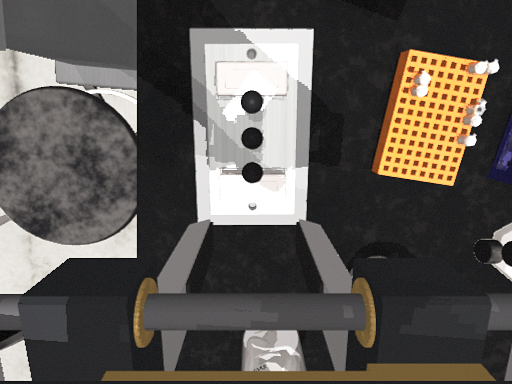

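View pics/s14.png

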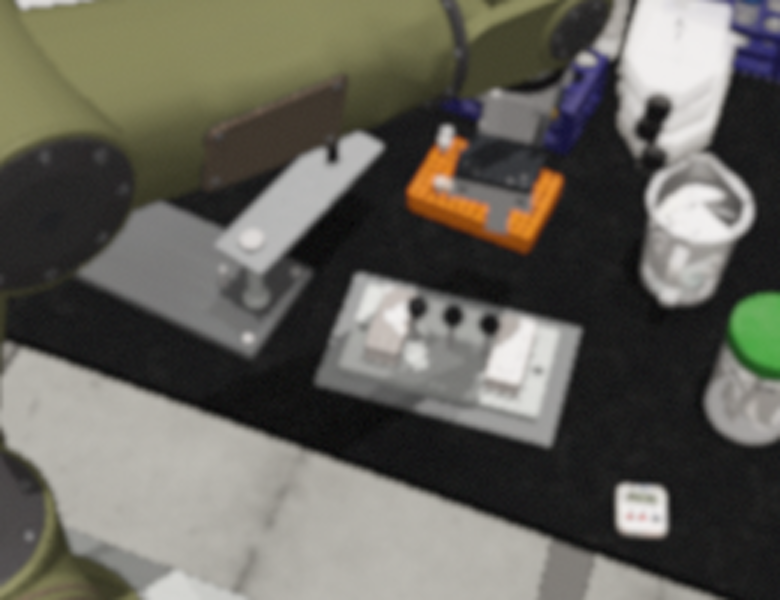

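Run:
```python
from h import *
c=camera('wrist'); cv2.imwrite('pics/w15.png',cv2.resize(c['image'][20:232,180:325,::-1],(410,600),interpolation=2))
a=np.radians(4.9); ex=np.array([np.cos(a),np.sin(a)]); ey=np.array([-np.sin(a),np.cos(a)])
def r(P,z):
    W=np.array([atz(c,u,v,z) for u,v in P]); return W
M=r([(190,29),(313,29),(308.5,224),(194.5,224)],.005);K=r([(252,101.5),(252,138),(252,173)],.075)
for X in (M,K): print(X.round(4).tolist())
print('mat c',M.mean(0),'plate c by knobs',K.mean(0),'diff in mat axes',(K.mean(0)-M.mean(0))@ex,(K.mean(0)-M.mean(0))@ey)
d=K[0]-K[2];print('plate yaw',np.degrees(np.arctan2(-d[0],d[1])))
d=(M[0]+M[1]-M[2]-M[3]);print('mat yaw',np.degrees(np.arctan2(-d[0],d[1])),np.linalg.norm(d)/2)
```

```text
[[0.3902, -0.1175], [0.5355, -0.1047], [0.5609, -0.3477], [0.4062, -0.361]]
[[0.4708, -0.1952], [0.474, -0.2328], [0.4772, -0.2707]]
mat c [ 0.47319082 -0.23271212] plate c by knobs [ 0.47401453 -0.23289987] diff in mat axes 0.000804657989534477 -0.00025741560790666206
plate yaw 4.885244920509561
mat yaw 4.865822345327858 0.24409747801697387
```

View pics/w15.png

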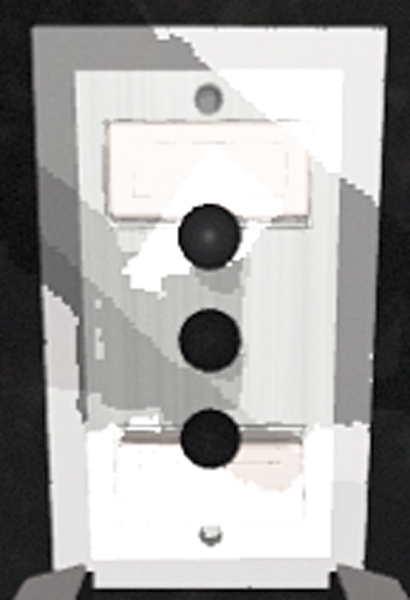

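Run:
```python
from h import *
c=camera('wrist'); a=np.radians(4.9); ey=np.array([-np.sin(a),np.cos(a)])
s=600/212
f=lambda v,z: atz(c,253,(v+.5)/s-.5+20,z)@ey
mt,mb,pt,pb=f(27,.005),f(588,.005),f(70,.017),f(558,.017)
print(mt-mb,pt-pb,'margins',mt-pt,pb-mb,'off',(pt+pb-mt-mb)/2); st()
```

```text
0.24810002698353165 0.2102309115853897 margins 0.018795372420479656 0.01907374297766229 off 0.00013918527859135832
t 24.4 p [ 0.4784 -0.2724  0.2549] rpy [180.    0.   94.9] F [ 0.36 -0.05 -0.18] M [-0.04  0.06  0.  ] w 0.0473 q [-0.58  0.27  1.45 -0.    1.43 -0.67]
```

Margins are 18.8 and 19.1 mm, so the plate is centred and square, and the arm is clear. Handing in.

```bash
python3 -c "
from h import *
print(ctrl.hand_in())"
```

```text
the job is handed in; nothing more can be done
None
```

The nest plate is on the mat, centred and square, with both cassettes in their pockets and the dust cover left open. I handed the job in at about 24 s, and no verdict was reported.

- **Cover:** pushed round by its stub to about 97° (1.70 rad), measured just after the push. It was still aside in the last scene picture.
- **Finding the balance knob:** a 5 mm test lift on knob_left dragged the hand with 7.5 N towards −y, so I lowered the plate again. On knob_right it hung with 6.4 N of weight and under 0.7 N sideways.
- **Lift and carry:** I carried it by knob_right, straight up and level off the pins. I then moved it about 25 mm sideways before raising it further, because the open cover's corner could have overhung the plate's edge.
- **Set-down:** lowered in steps of 1 mm or less, with a contact force of about 5 N.
- **Last checks:** the plate is within about 1 mm of the mat's middle, with plate and mat yaw both 4.9°. The end margins are 18.8 and 19.1 mm.
- **Disagreements:** the top and scene cameras differ by about 4 mm in the mat's x and 1.6 mm in its y. I used their mean for y, and the wrist view confirmed x to about 0.5 mm. The scene view at hover suggested offsets of 1–2 mm, and the first wrist reading put the mat at 244 mm long instead of 250 mm; re-reading its edges gave 248 mm.

I did not reach for the bystanders or the black look-alike cassette. I did not measure their positions afterwards.

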